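# Lay out two plaster casts for a record photograph

## Task

Lay out the record photograph on the grey board: lay each of the two coloured cast cylinders on its side in front of the label with its own colour of tape, in line with that label and with about 15 mm between the label and the end of the cast, so that the two lie side by side. Chock the pair so that it cannot roll apart, one wooden strip lying alongside each cast on its outer side, slid in close against it, and lay the checkered scale bar flat across the front part of the board, centred from side to side, clear of the casts and parallel to the front edge. Let go of everything, and leave the grey cast and the blue tub where they are.

Things in the scene. Friction and masses are not known exactly. Their poses are not given: they have to be found in the camera images.
- board: Fixed grey photo board, 260 (x) by 210 (y) by 6 mm thick, turned by up to 0.2 rad, white corner marks. Origin at the centre of its underside, on the bench; x points to its back edge (away from the robot, where the labels lie), its front is towards the robot, y to the robot's left, z up. Equipment stands further back and out to the sides, over 100 mm from all that is handled.
- label_blue: Specimen label, fixed on the board: white card 50 (x) by 34 (y) by 1.5 mm with a bright blue tape stripe. Origin at the centre of its underside; x along its length, parallel to the board's x. The two labels lie side by side, 38 mm between centres, 85 mm behind the board's centre; which is on which side varies.
- label_red: Specimen label, fixed on the board: white card 50 (x) by 34 (y) by 1.5 mm with a bright red tape stripe. Origin at the centre of its underside; x along its length, parallel to the board's x. The two labels lie side by side, 38 mm between centres, 85 mm behind the board's centre; which is on which side varies.
- cast_blue: Dark blue cast plaster cylinder, diameter 32, length 50 mm, 75 g, lying on its side. Origin at its middle, on its axis, 16 mm above its support; x along its axis (y, z turn as it rolls). Hold it by its flat round ends (50 mm apart): that leaves its sides free for neighbours. It rolls if its side is pushed, but lies still when let go gently. Goes before label_blue.
- cast_red: Brick red cast plaster cylinder, diameter 32, length 50 mm, 75 g, lying on its side. Origin at its middle, on its axis, 16 mm above its support; x along its axis (y, z turn as it rolls). Hold it by its flat round ends (50 mm apart): that leaves its sides free for neighbours. It rolls if its side is pushed, but lies still when let go gently. Goes before label_red.
- chock_a: One of two alike bare-wood chock strips, 64 long (x), 36 wide (y), 17 mm high, 25 g: ridge section, long flanks sloping at 45 degrees from a 2 mm lip to a 6 mm flat ridge. Origin: centre of its underside, z up. Hold it by its flat ends (64 mm apart). Its base edge goes under a cast's bulge: set it down with centre lines 40 mm apart, then slide it in to touch at 27. Fits either side.
- chock_b: One of two alike bare-wood chock strips, 64 long (x), 36 wide (y), 17 mm high, 25 g: ridge section, long flanks sloping at 45 degrees from a 2 mm lip to a 6 mm flat ridge. Origin: centre of its underside, z up. Hold it by its flat ends (64 mm apart). Its base edge goes under a cast's bulge: set it down with centre lines 40 mm apart, then slide it in to touch at 27. Fits either side.
- scale: Photo scale bar, white with black centimetre checks, rigid: 100 long (its y), 18 wide (its x), 8 high, about 35 g. Origin at the centre of its underside, z up. Hold it across its width near the middle; either end may point either way.
- cast_grey: Grey plaster cylinder of the same size as the others (diameter 32, length 50; origin at its middle on the axis, x along the axis), not part of this photograph: leave it alone.
- tub: Small open steel-blue square plastic tub of pigment grains, 46 by 46 by 34 high, origin at the centre of its underside: leave it alone. All loose things lie on the bench beside the board, their centres at least 100 mm apart.
Not all that is in view belongs to the job. Leave any green look-alike of the cast_blue alone.

How it is judged:
At the end, for the whole second after the job is handed in: Casts on the board, 52 to 79 mm in front of their own labels (centres), within 11 mm of line; a chock flat on each outer side, centre within 38 mm of a cast's; scale flat, 30 to 118 mm in front of the board's centre, within 15 mm of its middle; all within 0.18 rad of square, at rest (x of cast_blue in the frame of label_blue between -0.079 and -0.052 m and y of cast_blue in the frame of label_blue between -0.011 and 0.011 m and z of cast_blue in the frame of board between 0.018 and 0.026 m and angle between the x axis of each of cast_blue, cast_red, chock_a, chock_b, scale and the x axis of board, either way round below 0.18 rad and linear speed of each of cast_blue, cast_red, chock_a, chock_b, scale below 0.02 m/s and angular speed of each of cast_blue, cast_red, chock_a, chock_b, scale below 0.3 rad/s and x of cast_red in the frame of label_red between -0.079 and -0.052 m and y of cast_red in the frame of label_red between -0.011 and 0.011 m and z of cast_red in the frame of board between 0.018 and 0.026 m and (horizontal distance between chock_a and cast_blue below 0.038 m or horizontal distance between chock_a and cast_red below 0.038 m) and z of chock_a in the frame of board between 0.003 and 0.01 m and angle between each of chock_a, chock_b's own z axis and vertical below 0.12 rad and (horizontal distance between chock_b and cast_blue below 0.038 m or horizontal distance between chock_b and cast_red below 0.038 m) and z of chock_b in the frame of board between 0.003 and 0.01 m and ((y of chock_a in the frame of board above 0.03 m and y of chock_b in the frame of board below -0.03 m) or (y of chock_b in the frame of board above 0.03 m and y of chock_a in the frame of board below -0.03 m)) and x of scale in the frame of board between -0.118 and -0.03 m and y of scale in the frame of board between -0.015 and 0.015 m and z of scale in the frame of board between 0.003 and 0.01 m and angle between scale's own z axis and vertical below 0.1 rad); the robot touches nothing.
It fails at once if the grey cast is moved more than 25 mm (distance of cast_grey from where it was at the start of the episode above 0.025 m).
It fails at once if the blue tub is moved more than 25 mm (distance of tub from where it was at the start of the episode above 0.025 m).
It also fails if it takes over 120 s, if anything falls off the work surface, if the arm or the gripper's body presses on something with over 40 N, if the wrist force passes 120 N, or if a joint passes its speed limit or range.

## Robot

A 6-joint arm with a two-finger parallel gripper is mounted at the origin on the work surface. World frame = base frame: x ahead of the robot, y to its left, z up, the work surface at z = 0. Lengths are in m, angles in rad, forces in N, time in s.
With the tool pointing down it reaches from about 0.275 to 0.85 m from the base axis. Payload 19 kg.
Tool frame: the origin (TCP) lies where the fingers leave the gripper's body, on its centre line; the fingertips stand 73 mm ahead of it and the grasp point (between the pads) lies 54 mm ahead of it; z points along the fingers, y is the line along which they close (so a half turn about z gives the same grasp; the last joint's range is limited). The gripper opens to 85 mm and grips with 20 to 120 N. Pads are 22 mm wide; open, the fingers measure 114 mm over their backs; the gripper's body (76 mm by 85 mm) begins 54 mm behind the grasp point. The pads swing forward as they close: fully open they stand 13 mm farther back than shut.
Start: joints at [1.051, 0.15, 1.437, -0, 1.554, -0.134], TCP at [0.216, 0.533, 0.304] pointing down, gripper open.
Joint ranges: [-2.8, 2.8], [-0.68, 2.1], [0.12, 2.68], [-1.39, 4.53], [0.16, 2.79], [-2.81, 2.81]. Speed limits (rad/s): [1.89, 1.89, 2.22, 3.01, 3.01, 3.01].

## Interface

Orientations are given as a unit quaternion [x, y, z, w].
In Python, from cell import bot gives the robot as it stands. The module is installed in compiled form; this text tells all that it offers.
- The arm moves only by the shell command python3 -m pendant 'ROWS' [OPENING] [FORCE]. ROWS is JSON, a list of rows, each a list of 2 entries, a list of its own where there are three numbers: the shift along the tool's x, y, z in mm, then the turn, a rotation vector about the tool's x, y, z in rad. A call has 1 to 10 rows; each row shifts and turns the commanded pose from where the row before left it, along the tool's axes as they then stand; what a row does not reach is not made up. A row lasts 1/8 s, in which the tool goes at most 62.5 mm and 10.7 degrees, less where a joint would pass 70% of its speed; a pose out of reach is approached as far as the arm can. A call is refused whole if a number of a shift passes 62.5 or a number of a turn 0.188, either way. A call with a gripper value outside its range is refused whole. OPENING is the finger opening in mm, from 0 to 85.4, set as the call begins (- or left out, the last holds). The fingers move at their own pace and stop on an object; FORCE is the grip in N (left out, the last holds). Time passes only in rows, so rows that do not move let the fingers close. It gives the time, the measured TCP pose, the force, the opening and the grip force at its end, in the units of the state.
- bot.state(): the state, without advancing time (a new reading comes with each control period).
- bot.capture(name): name is "scene" or "top" or "wrist"; returns a dict with "img" (384x512x3 uint8, blue, green, red), "z_map" (384x512 float32, m along the optical axis (not along the pixel's ray), 0 where there is no reading), "fx", "fy", "cx", "cy" (pixels), "k1" (the pictures are not rectified: a ray, as slopes to the right and down, at radius r is drawn at 1 + k1 r^2 times it, then the intrinsics apply), "position" and "orientation" of the camera in the world. Camera axes: x right, y up, looking along -z (the intrinsics and any distortion apply to the point x, -y, -z); pixel columns grow to the right and rows downward; lengths in m; the calibration is good to about 2 mm. A picture is of the moment at which its call begins.
- bot.hand_in(): hands the job in; it is judged then, once.
The state is a dict: "t": time; "q": joint angles; "qvel": joint speeds; "joint_torque": joint torques, N m; "tcp_pos": TCP position; "tool_rot": TCP orientation; "ft_force": force on the tool from outside, world axes, zero at the start; "ft_torque": the same for the moment, N m; "opening": opening from 0.0 (shut) to 1.0 (fully open); "gripper_force": force on a finger pad.
Only numpy, scipy, OpenCV 4.12 (cv2) and the standard library are available. Lean on these libraries where they do the work, as an engineer would, in place of code of your own. Each camera call takes 0.05 s, during which the arm holds its last target. There are 200 camera calls.

## Working session

There is one attempt and no reset: what is moved stays moved. The work goes in short steps, Python scripts to look and compute and a shell command to move; the robot and the scene stay as the last step left them, time stands still between calls to the robot, and variables do not carry over. Pictures are saved under pics/ and viewed, at most 14 in all, crops included, and the job is handed in when it is done.

```bash
mkdir -p pics
cat > h.py <<'E'
import numpy as np, cv2
from scipy.spatial.transform import Rotation as R
from cell import bot
def cap(n): return bot.capture(n)
def ray(c,u,v):
    xd=(np.asarray(u,float)-c["cx"])/c["fx"]; yd=(np.asarray(v,float)-c["cy"])/c["fy"]
    x,y=xd.copy(),yd.copy()
    for _ in range(20):
        f=1+c["k1"]*(x*x+y*y); x,y=xd/f,yd/f
    d=np.stack([x,-y,-np.ones_like(x)],-1)
    return d@R.from_quat(c["orientation"]).as_matrix().T
def plane(c,u,v,z):
    d=ray(c,u,v); p=np.array(c["position"])
    return p+d*((z-p[2])/d[...,2])[...,None]
def cloud(c):
    v,u=np.mgrid[:384,:512]; z=c["z_map"]
    return np.array(c["position"])+ray(c,u,v)*z[...,None]
E
python3 - <<'E'
from h import *
s=bot.state(); print(s)
for n in("scene","top"):
    c=cap(n); cv2.imwrite(f"pics/{n}0.png",c["img"]); print(n,c["position"],c["orientation"],c["fx"],c["k1"])
E
```

```text
{'t': 0.0, 'q': array([ 1.05096903e+00,  1.50973952e-01,  1.43804095e+00, -5.34602701e-06,
        1.55379068e+00, -1.33985607e-01]), 'qvel': array([ 0.00026925,  0.00108826, -0.00116461,  0.00149845, -0.00044146,
        0.00077809]), 'joint_torque': array([ 3.79527773e-03, -7.13049173e+01, -5.70872104e+01, -9.90038029e-05,
        8.94332916e-03,  6.27390568e-05]), 'tcp_pos': array([0.21632534, 0.53257981, 0.30327733]), 'tool_rot': array([ 1.91726286e-01,  9.81448248e-01, -5.75202110e-04, -1.92212888e-04]), 'ft_force': array([0.26904697, 0.39717861, 0.15230488]), 'ft_torque': array([-0.03071837,  0.04142632, -0.00136087]), 'gripper_force': 0.0, 'opening': 0.9988760079597061}
scene [1.35582362 0.07732256 0.98425853] [0.23156207 0.26451275 0.7081253  0.6123484 ] 494.84038975552505 -0.05025713522375604
top [ 0.41776787 -0.04818681  1.25059661] [ 0.0459318  -0.02503428 -0.69612145  0.7160157 ] 362.4988452360987 -0.08558808802030045
```

View pics/top0.png

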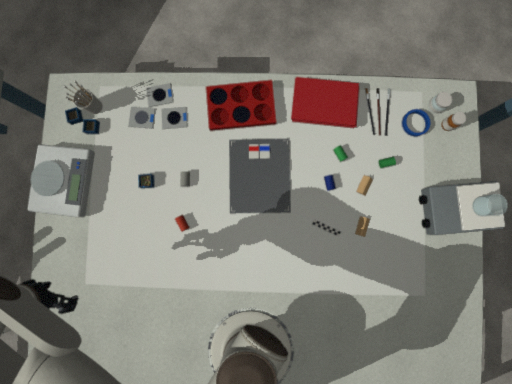

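View pics/scene0.png

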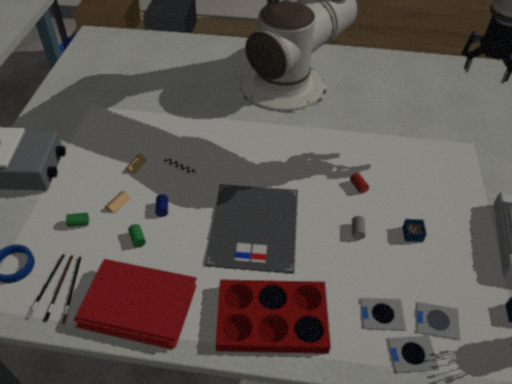

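The top view shows the board at (260,176) with the red label at (253,151) and the blue label at (265,151). The blue cast is at (330,182), the chocks at (364,185) and (362,226), the scale at (326,228), and the red cast at (182,223). The grey cast is at (185,179) and the tub at (146,181). Two green decoys are on the right. The scene view agrees. Next I take coarse positions from both views.

```bash
cat > seg.py <<'E'
from h import *
def masks(img):
    H=cv2.cvtColor(img,cv2.COLOR_BGR2HSV); h,s,v=[H[...,i].astype(int) for i in range(3)]
    return dict(blue=(h>105)&(h<130)&(s>120)&(v>40), red=((h<8)|(h>172))&(s>120)&(v>60), wood=(h>8)&(h<25)&(s>60)&(v>80), dark=(v<50))
def blobs(m,amin,amax):
    n,l,st,ce=cv2.connectedComponentsWithStats(m.astype(np.uint8))
    for i in range(1,n):
        if amin<st[i,4]<amax:
            cs,_=cv2.findContours((l==i).astype(np.uint8),cv2.RETR_EXTERNAL,cv2.CHAIN_APPROX_NONE)
            yield st[i,4],ce[i],max(cs,key=len)[:,0,:].astype(float)
def report(c,zs,amin,amax,lim=1.0):
    ms=masks(c["img"])
    for k,z in zs.items():
        for a,ce,ct in blobs(ms[k],amin,amax):
            P=plane(c,ct[:,0],ct[:,1],z)[:,:2].astype(np.float32)
            (cx,cy),(w,h),an=cv2.minAreaRect(P*1000)
            if abs(cx-450)>250 or abs(cy)>450: continue
            if w<h: w,h,an=h,w,an-90
            pc=plane(c,*ce,z)
            print(k,a,"px",ce.round(1),"ctr",round(cx,1),round(cy,1),"size",round(w,1),round(h,1),"ang",round(an,1),"centroid",(pc[:2]*1000).round(1))
E
python3 - <<'E'
from seg import *
for n in("top","scene"):
    print(n); c=cap(n); report(c,dict(blue=.016,red=.016,wood=.01,dark=.006),15,9000)
    P=cloud(c); 
    if n=="top":
        for u,v in [(260,190),(330,182),(364,185),(362,226),(182,223),(185,179),(220,250)]: print((u,v),P[v,u].round(3))
E
```

```text
top
blue 42 px [264.3 147.6] ctr 691.7 -29.9 size 31.2 14.2 ang -88.5 centroid [693.  -29.2]
blue 100 px [329.4 182.3] ctr 577.7 -255.5 size 45.9 25.4 ang 12.9 centroid [ 577.6 -255.4]
red 40 px [253.5 148.4] ctr 690.6 8.3 size 31.3 14.2 ang -88.1 centroid [689.3   8.3]
red 114 px [181.7 222.9] ctr 424.7 246.0 size 48.3 27.7 ang 29.5 centroid [424.2 246.5]
wood 182 px [364.  184.7] ctr 573.9 -376.6 size 65.9 33.7 ang -25.3 centroid [ 573.4 -376.2]
wood 188 px [362.1 226.2] ctr 431.7 -369.6 size 64.4 34.7 ang -13.9 centroid [ 430.8 -369.7]
dark 23 px [152.1 180.4] ctr 569.4 362.5 size 39.0 7.2 ang 3.5 centroid [569.7 362. ]
dark 22 px [141. 180.] ctr 568.6 400.4 size 32.2 10.9 ang 3.7 centroid [570.3 402.3]
(260, 190) [ 0.546 -0.018  0.007]
(330, 182) [ 0.577 -0.255  0.029]
(364, 185) [ 0.572 -0.375  0.015]
(362, 226) [ 0.431 -0.367  0.02 ]
(182, 223) [0.424 0.243 0.027]
(185, 179) [0.575 0.24  0.028]
(220, 250) [0.336 0.113 0.001]
scene
blue 190 px [161.7 205. ] ctr 577.4 -253.6 size 67.8 26.5 ang 11.0 centroid [ 577.8 -252.6]
blue 76 px [242.  254.8] ctr 698.8 -26.2 size 33.1 14.2 ang -81.6 centroid [699.7 -26. ]
red 141 px [360.7 182.4] ctr 421.9 253.1 size 69.7 27.6 ang 16.8 centroid [423.  253.3]
red 81 px [258.2 256.2] ctr 698.0 11.8 size 34.0 15.1 ang -87.4 centroid [698.   12.2]
wood 54 px [132.2 163.9] ctr 438.4 -374.0 size 48.6 16.7 ang -9.8 centroid [ 439.3 -374.2]
wood 255 px [118.  201.5] ctr 576.8 -370.1 size 70.3 33.9 ang -22.7 centroid [ 578.  -370.3]
dark 352 px [228.5 192.7] ctr 509.8 -75.7 size 87.7 73.4 ang -87.6 centroid [502.3 -92.2]
dark 88 px [159.2 208. ] ctr 571.5 -258.9 size 66.5 23.0 ang 15.1 centroid [ 580.7 -259.9]
dark 40 px [353.8 225.6] ctr 564.7 236.2 size 48.4 7.5 ang 0.1 centroid [565.1 236.9]
dark 373 px [413.6 230.7] ctr 559.3 385.6 size 68.8 52.9 ang -1.0 centroid [559.7 385.6]
```

```bash
cat > go.py <<'E'
import sys
from h import *
def go(x,y,z,psi,mod=True):
    "mm / deg; psi = world angle of tool y. prints shift in the present tool axes, turn needed about tool axes"
    s=bot.state(); r=R.from_quat(s["tool_rot"]); p=s["tcp_pos"]*1000
    d=r.inv().apply(np.array([x,y,z])-p)
    yv=r.apply([0,1,0]); cur=np.degrees(np.arctan2(yv[1],yv[0]))
    dp=(psi-cur+90)%180-90 if mod else psi-cur
    pr=np.radians(cur+dp); Y=np.array([np.cos(pr),np.sin(pr),0]); Z=np.array([0,0,-1.]); X=np.cross(Y,Z)
    rv=(r.inv()*R.from_matrix(np.stack([X,Y,Z],1))).as_rotvec()
    dt=R.from_matrix(np.stack([X,Y,Z],1)).inv().apply(np.array([x,y,z])-p)
    print("t",round(s["t"],1),"tcp",p.round(1),"psi",round(cur,1),"q6",s["q"][5].round(2),"F",s["ft_force"].round(1),"grip",round(s["gripper_force"],1),"open",round(s["opening"]*85.4,1))
    print("shift",d.round(1),"turn",rv.round(3),"shift-after-turn",dt.round(1))
if __name__=="__main__": go(*map(float,sys.argv[1:5]))
E
python3 go.py 540 -10 320 0
```

```text
t 0.2 tcp [216.3 532.6 303.5] psi 67.9 q6 -0.13 F [ 0.4  0.7 -0.2] grip 0.0 open 85.3
shift [-504.1 -381.   -16.2] turn [-1.000e-03  0.000e+00  1.185e+00] shift-after-turn [-542.6  323.7  -16.5]
```

```bash
python3 -m pendant '[[[0,0,0],[0,0,0.15]],[[0,0,0],[0,0,0.15]],[[0,0,0],[0,0,0.15]],[[0,0,0],[0,0,0.15]],[[0,0,0],[0,0,0.15]],[[0,0,0],[0,0,0.15]],[[0,0,0],[0,0,0.15]],[[0,0,0],[0,0,0.135]]]' 85
python3 -m pendant '[[[-45,27,0],[0,0,0]],[[-45,27,0],[0,0,0]],[[-45,27,0],[0,0,0]],[[-45,27,0],[0,0,0]],[[-45,27,0],[0,0,0]],[[-45,27,0],[0,0,0]],[[-45,27,0],[0,0,0]],[[-45,27,0],[0,0,0]],[[-45,27,0],[0,0,0]],[[-45,27,0],[0,0,0]]]'
python3 -m pendant '[[[-46,27,-8],[0,0,0]],[[-46,27,-8],[0,0,0]],[[0,0,0],[0,0,0]],[[0,0,0],[0,0,0]]]'
python3 go.py 540 -10 320 0
python3 - <<'E'
from h import *
c=cap("wrist"); np.save("w0.npy",c,allow_pickle=True); cv2.imwrite("pics/w0.png",c["img"]); print(c["position"],R.from_quat(c["orientation"]).as_matrix().round(2),c["fx"])
E
```

```text
t: 1.2
tcp_pos: [0.2164, 0.5327, 0.3037]
tool_rot: [0.709, 0.705, -0.0, 0.0]
ft_force: [0.1, 0.1, 0.0]
opening: 0.999
gripper_force: 0.0
t: 2.45
tcp_pos: [0.487, 0.081, 0.3039]
tool_rot: [0.707, 0.707, 0.0, 0.0]
ft_force: [-0.4, 0.4, 0.2]
opening: 0.989
gripper_force: 0.0
t: 2.95
tcp_pos: [0.5402, -0.0092, 0.3195]
tool_rot: [0.707, 0.707, -0.0, -0.0]
ft_force: [-0.8, 0.4, -0.1]
opening: 0.999
gripper_force: 0.0
t 3.0 tcp [540.2  -9.2 319.5] psi -0.0 q6 -0.16 F [-0.8  0.4 -0.1] grip 0.0 open 85.3
shift [-0.8 -0.2 -0.5] turn [-0.001 -0.    -0.   ] shift-after-turn [-0.8 -0.2 -0.5]
[0.5407997  0.07538484 0.38953804] [[ 1.    0.    0.  ]
 [-0.    0.94  0.33]
 [-0.   -0.33  0.94]] 336.6527959096931
```

View pics/w0.png

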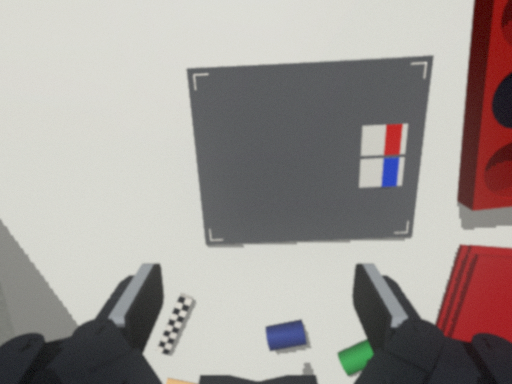

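The wrist view shows the whole board, with corners at about (188,69), (432,56), (411,237) and (206,245). The red label is at (384,140) and the blue at (382,173). The blue cast is at (286,335) and the scale at (177,323).

Run:
```python
from seg import *
c=np.load("w0.npy",allow_pickle=True).item(); im=c["img"]
g=cv2.cvtColor(im,cv2.COLOR_BGR2HSV); m=(g[...,2]<120); m[258:]=0; m[:,440:]=0
for a,ce,ct in blobs(m,5000,90000):
    hull=cv2.convexHull(ct.astype(np.float32))[:,0]
    P=plane(c,hull[:,0],hull[:,1],.006)[:,:2].astype(np.float32)*1000
    print("board",cv2.minAreaRect(P))
w=(g[...,1]<50)&(g[...,2]>140); w[:, :340]=0;w[:,418:]=0;w[:118]=0;w[192:]=0
for a,ce,ct in blobs(w,50,9000):
    print("card",a,ce.round(1),(plane(c,*ce,.0075)*1000).round(1))
for k in("red","blue"):
  for a,ce,ct in blobs(masks(im)[k],100,3000):
    z=.0075 if ce[1]<200 else .016
    print(k,a,ce.round(1),(plane(c,*ce,z)*1000).round(1))
```

```text
board ((598.89794921875, -13.650352478027344), (257.34710693359375, 209.234619140625), 2.554593324661255)
card 161 [403.9 138.2] [705.6  11.4   7.5]
card 719 [372.6 139.9] [670.8   9.7   7.5]
card 152 [400.6 170.8] [707.3 -26.5   7.5]
card 665 [370.4 172.3] [672.5 -28.3   7.5]
red 454 [392.8 138.9] [693.3  10.7   7.5]
blue 401 [389.8 171.8] [694.9 -27.7   7.5]
blue 494 [285.7 335.4] [ 578.9 -256.1   16. ]
```

```bash
python3 -m pendant '[[[-45,8,14],[0,0,-0.1]],[[-45,8,14],[0,0,-0.1]],[[-45,8,14],[0,0,-0.027]],[[-45,8,14],[0,0,0]],[[-42,14,14],[0,0,0]],[[0,0,0],[0,0,0]],[[0,0,0],[0,0,0]]]'
python3 go.py 578 -256 250 13
python3 - <<'E'
from seg import *
c=cap("wrist"); np.save("w1.npy",c,allow_pickle=True); cv2.imwrite("pics/w1.png",c["img"])
report(c,dict(blue=.016),200,20000)
E
```

```text
t: 3.88
tcp_pos: [0.6186, -0.2193, 0.2501]
tool_rot: [0.622, 0.783, 0.0, -0.0]
ft_force: [-0.6, -0.1, 1.2]
opening: 0.997
gripper_force: 0.0
t 3.9 tcp [ 618.6 -219.3  250.1] psi 13.1 q6 -0.69 F [-0.6 -0.1  1.2] grip 0.0 open 85.1
shift [-26.5 -47.8   0.1] turn [-0.    -0.     0.001] shift-after-turn [-26.6 -47.8   0.1]
blue 1158 px [207.6 197. ] ctr 577.1 -253.1 size 50.4 24.4 ang 13.0 centroid [ 577.5 -251.8]
```

View pics/w1.png

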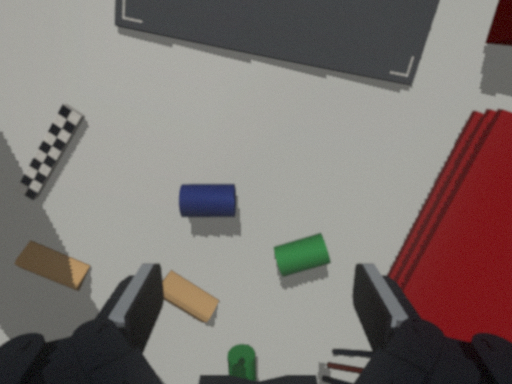

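The blue cast sits level in the image at (208,200), so the yaw of 13° is right. I also see the scale at (52,150) and the chocks at (53,265) and (190,297). Next is the grasp of the blue cast.

```bash
python3 -m pendant '[[[-13,-24,0],[0,0,0]],[[-13.5,-24,0],[0,0,0]],[[0,0,40],[0,0,0]],[[0,0,40],[0,0,0]],[[0,0,40],[0,0,0]],[[0,0,30],[0,0,0]],[[0,0,15],[0,0,0]],[[0,0,5],[0,0,0]],[[0,0,0],[0,0,0]]]'
python3 go.py 578 -256 75 13
python3 - <<'E'
from seg import *
c=np.load("w1.npy",allow_pickle=True).item()
report(c,dict(wood=.0),200,20000)
g=cv2.cvtColor(c["img"],cv2.COLOR_BGR2GRAY); 
m=(g<60)[100:200,15:95]; k=cv2.morphologyEx(m.astype(np.uint8),cv2.MORPH_CLOSE,np.ones((9,9)))
for a,ce,ct in blobs(k>0,200,9000):
    print(a,ce+[15,100],cv2.minAreaRect((plane(c,ct[:,0]+15,ct[:,1]+100,.008)[:,:2]*1000).astype(np.float32)))
E
```

```text
t: 5.05
tcp_pos: [0.5782, -0.2571, 0.0809]
tool_rot: [0.622, 0.783, 0.0, 0.001]
ft_force: [-0.1, 1.1, 0.3]
opening: 0.99
gripper_force: 0.0
t 5.0 tcp [ 578.2 -257.1   80.9] psi 13.0 q6 -0.77 F [-0.1  1.1  0.3] grip 0.0 open 84.6
shift [1.2 0.1 5.9] turn [0.001 0.001 0.   ] shift-after-turn [1.2 0.1 5.9]
wood 1893 px [ 52.3 264.8] ctr 428.4 -371.2 size 70.7 36.3 ang -14.9 centroid [ 428.6 -371.1]
wood 1565 px [188.3 296.7] ctr 576.5 -380.0 size 70.4 35.7 ang -24.6 centroid [ 576.6 -379.2]
920 [ 47.21086957 154.55326087] ((423.70465087890625, -248.8128662109375), (102.0231704711914, 18.839235305786133), 67.62649536132812)
```

```bash
python3 -m pendant '[[[0.5,0,5],[0,0,0]],[[0,0,0],[0,0,0]],[[0,0,0],[0,0,0]],[[0,0,0],[0,0,0]],[[0,0,0],[0,0,0]],[[0,0,0],[0,0,0]]]' 40 40
python3 -m pendant '[[[0,0,0],[0,0,0]],[[0,0,0],[0,0,0]],[[0,0,0],[0,0,0]],[[0,0,-20],[0,0,0]],[[0,0,-40],[0,0,0]],[[0,0,0],[0,0,0]]]'
python3 go.py 617 -31.4 137 2.5
```

```text
t: 5.8
tcp_pos: [0.5778, -0.2569, 0.0753]
tool_rot: [0.622, 0.783, -0.0, 0.0]
ft_force: [-1.3, 0.2, 6.1]
opening: 0.574
gripper_force: 41.8
t: 6.55
tcp_pos: [0.5789, -0.2574, 0.1392]
tool_rot: [0.622, 0.783, 0.0, 0.003]
ft_force: [0.0, -0.5, -0.8]
opening: 0.581
gripper_force: 41.6
t 6.5 tcp [ 578.9 -257.4  139.2] psi 13.0 q6 -0.77 F [ 0.  -0.5 -0.8] grip 41.6 open 49.6
shift [211.6  88.    1.7] turn [0.004 0.004 0.183] shift-after-turn [224.1  48.    2.2]
```

```bash
python3 -m pendant '[[[0,0,0],[0,0,0.09]],[[0,0,0],[0,0,0.093]],[[45,9,0],[0,0,0]],[[45,9,0],[0,0,0]],[[45,9,0],[0,0,0]],[[45,9,0],[0,0,0]],[[44,10,0],[0,0,0]],[[0,0,20],[0,0,0]],[[0,0,15],[0,0,0]],[[0,0,0],[0,0,0]]]'
python3 go.py 614.8 -31.5 82 2.5
```

```text
t: 7.8
tcp_pos: [0.6131, -0.0313, 0.0986]
tool_rot: [0.692, 0.722, -0.001, -0.001]
ft_force: [0.7, -0.9, -0.3]
opening: 0.578
gripper_force: 41.6
t 7.8 tcp [613.1 -31.3  98.6] psi 2.5 q6 -0.22 F [ 0.7 -0.9 -0.3] grip 41.6 open 49.4
shift [-0.3  1.7 16.6] turn [-0.002 -0.    -0.   ] shift-after-turn [-0.2  1.6 16.6]
```

```bash
python3 -m pendant '[[[0,1.5,5],[0,0,0]],[[0,0,4],[0,0,0]],[[0,0,0],[0,0,0]],[[0,0,0],[0,0,0]]]'
python3 go.py 614.8 -31.5 82 2.5
```

```text
t: 8.3
tcp_pos: [0.6154, -0.031, 0.0911]
tool_rot: [0.691, 0.722, 0.0, 0.0]
ft_force: [0.3, 0.1, -0.1]
opening: 0.575
gripper_force: 41.6
t 8.3 tcp [615.4 -31.   91.1] psi 2.5 q6 -0.22 F [ 0.3  0.1 -0.1] grip 41.6 open 49.1
shift [-0.5 -0.6  9.1] turn [0. 0. 0.] shift-after-turn [-0.5 -0.6  9.1]
```

```bash
python3 -m pendant '[[[-0.5,-0.5,5],[0,0,0]],[[0,0,3],[0,0,0]],[[0,0,1],[0,0,0]],[[0,0,0],[0,0,0]],[[0,0,0],[0,0,0]]]'
python3 go.py 614.8 -31.5 82 2.5
```

```text
t: 8.93
tcp_pos: [0.6149, -0.0314, 0.082]
tool_rot: [0.691, 0.722, -0.0, 0.0]
ft_force: [-0.0, -0.5, 0.2]
opening: 0.579
gripper_force: 41.6
t 8.9 tcp [614.9 -31.4  82. ] psi 2.5 q6 -0.22 F [-0.  -0.5  0.2] grip 41.6 open 49.5
shift [-0.1 -0.1  0. ] turn [0. 0. 0.] shift-after-turn [-0.1 -0.1  0. ]
```

```bash
python3 -m pendant '[[[0,0,0.7],[0,0,0]],[[0,0,0],[0,0,0]],[[0,0,0],[0,0,0]]]'
python3 go.py 614.8 -31.5 82 2.5
```

```text
t: 9.3
tcp_pos: [0.6149, -0.0314, 0.0813]
tool_rot: [0.691, 0.723, 0.0, 0.0]
ft_force: [-0.3, -0.5, 0.4]
opening: 0.577
gripper_force: 41.8
t 9.3 tcp [614.9 -31.4  81.3] psi 2.5 q6 -0.22 F [-0.3 -0.5  0.4] grip 41.8 open 49.2
shift [-0.1 -0.1 -0.7] turn [0. 0. 0.] shift-after-turn [-0.1 -0.1 -0.7]
```

```bash
python3 -m pendant '[[[0,0,0.7],[0,0,0]],[[0,0,0],[0,0,0]],[[0,0,0],[0,0,0]]]'
python3 -m pendant '[[[0,0,0.5],[0,0,0]],[[0,0,0],[0,0,0]],[[0,0,0],[0,0,0]]]'
python3 go.py 614.8 -31.5 82 2.5
```

```text
t: 9.68
tcp_pos: [0.6149, -0.0314, 0.0812]
tool_rot: [0.691, 0.723, 0.0, 0.0]
ft_force: [-4.0, 1.2, 10.5]
opening: 0.575
gripper_force: 43.0
t: 10.05
tcp_pos: [0.6149, -0.0314, 0.0812]
tool_rot: [0.691, 0.723, 0.0, 0.0]
ft_force: [-7.0, 0.3, 16.3]
opening: 0.578
gripper_force: 43.7
t 10.1 tcp [614.9 -31.4  81.2] psi 2.5 q6 -0.22 F [-7.   0.3 16.3] grip 43.7 open 49.4
shift [-0.1 -0.1 -0.8] turn [0.001 0.    0.   ] shift-after-turn [-0.1 -0.1 -0.8]
```

```bash
python3 -m pendant '[[[0,0,-1.2],[0,0,0]],[[0,0,0],[0,0,0]],[[0,0,0],[0,0,0]],[[0,0,0],[0,0,0]],[[0,0,-8],[0,0,0]],[[0,0,-20],[0,0,0]],[[0,0,-40],[0,0,0]],[[0,0,-50],[0,0,0]],[[0,0,-50],[0,0,0]],[[0,0,0],[0,0,0]]]' 58
python3 go.py 412 271 250 29.5
```

```text
t: 11.3
tcp_pos: [0.6158, -0.0315, 0.2552]
tool_rot: [0.691, 0.723, 0.002, 0.003]
ft_force: [0.0, 0.6, -0.2]
opening: 0.682
gripper_force: 0.0
t 11.3 tcp [615.8 -31.5 255.2] psi 2.5 q6 -0.22 F [ 0.   0.6 -0.2] grip 0.0 open 58.3
shift [ 311.2 -190.3    3.1] turn [ 0.007  0.004 -0.471] shift-after-turn [363.6 -28.4   5.2]
```

```bash
python3 -m pendant '[[[45,-27,0],[0,0,0]],[[45,-27,0],[0,0,0]],[[45,-27,0],[0,0,0]],[[45,-27,0],[0,0,0]],[[45,-27,0],[0,0,0]],[[45,-27,0],[0,0,0]],[[41,-28,5],[0,0,0]]]' 85
python3 -m pendant '[[[0,0,0],[0,0,-0.16]],[[0,0,0],[0,0,-0.16]],[[0,0,0],[0,0,-0.15]],[[0,0,0],[0,0,0]],[[0,0,0],[0,0,0]]]'
python3 go.py 424.5 246 250 29.5
python3 - <<'E'
from seg import *
c=cap("wrist"); cv2.imwrite("pics/w2.png",c["img"])
report(c,dict(red=.016),200,20000)
E
```

```text
t: 12.18
tcp_pos: [0.4101, 0.2722, 0.2449]
tool_rot: [0.691, 0.723, 0.0, 0.0]
ft_force: [0.2, 0.1, -0.7]
opening: 0.995
gripper_force: 0.0
t: 12.8
tcp_pos: [0.4113, 0.2709, 0.2444]
tool_rot: [0.506, 0.863, 0.0, 0.0]
ft_force: [0.0, 0.1, -0.5]
opening: 0.991
gripper_force: 0.0
t 12.8 tcp [411.3 270.9 244.4] psi 29.2 q6 -0.08 F [ 0.   0.1 -0.5] grip 0.0 open 84.7
shift [-28.2  -0.6  -5.6] turn [ 0.     0.    -0.004] shift-after-turn [-28.2  -0.7  -5.6]
red 1587 px [258.2 203.3] ctr 425.2 247.4 size 51.3 30.3 ang 30.6 centroid [425.2 247.8]
```

View pics/w2.png

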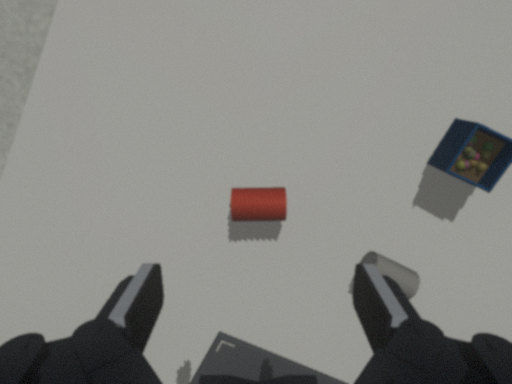

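The red cast lies level at (258,204), midway between the fingers, so it is aligned. The tub and grey cast are well clear.

```bash
python3 -m pendant '[[[-13.8,0.5,0],[0,0,-0.01]],[[-13.8,0,20],[0,0,0]],[[0,0,45],[0,0,0]],[[0,0,40],[0,0,0]],[[0,0,35],[0,0,0]],[[0,0,17],[0,0,0]],[[0,0,8],[0,0,0]],[[0,0,2],[0,0,0]],[[0,0,0],[0,0,0]]]'
python3 -m pendant '[[[0,0,0],[0,0,0]],[[0,0,0],[0,0,0]],[[0,0,0],[0,0,0]],[[0,0,0],[0,0,0]],[[0,0,0],[0,0,0]],[[0,0,0],[0,0,0]],[[0,0,0],[0,0,0]]]' 40 40
python3 -m pendant '[[[0,0,0],[0,0,0]],[[0,0,-20],[0,0,0]],[[0,0,-40],[0,0,0]],[[0,0,-10],[0,0,0]],[[0,0,0],[0,0,0]]]'
python3 go.py 613.1 6.7 140 2.5
```

```text
t: 13.98
tcp_pos: [0.4259, 0.2474, 0.078]
tool_rot: [0.5, 0.866, 0.0, 0.0]
ft_force: [-0.2, 0.5, -0.3]
opening: 0.996
gripper_force: 0.0
t: 14.85
tcp_pos: [0.4257, 0.2473, 0.0778]
tool_rot: [0.5, 0.866, 0.0, 0.0]
ft_force: [-1.5, -0.5, 7.5]
opening: 0.576
gripper_force: 40.4
t: 15.48
tcp_pos: [0.4256, 0.2473, 0.1475]
tool_rot: [0.5, 0.866, 0.0, 0.0]
ft_force: [-0.2, -0.4, -1.3]
opening: 0.571
gripper_force: 42.2
t 15.5 tcp [425.6 247.3 147.5] psi 30.0 q6 -0.15 F [-0.2 -0.4 -1.3] grip 42.2 open 48.8
shift [-302.1   42.     7.6] turn [0.001 0.    0.48 ] shift-after-turn [-248.5  176.9    7.5]
```

```bash
python3 -m pendant '[[[0,0,0],[0,0,0.16]],[[0,0,0],[0,0,0.16]],[[0,0,0],[0,0,0.16]],[[-41,30,0],[0,0,0]],[[-41,30,0],[0,0,0]],[[-41,30,0],[0,0,0]],[[-41,29,0],[0,0,0]],[[-41,29,0],[0,0,0]],[[-43.5,29,0],[0,0,0]]]'
python3 -m pendant '[[[0,0,30],[0,0,0]],[[0,0,17],[0,0,0]],[[0,0,10],[0,0,0]],[[0,0,0],[0,0,0]],[[0,0,0],[0,0,0]]]'
python3 go.py 613.1 6.7 84 2.5
```

```text
t: 16.6
tcp_pos: [0.6136, 0.0054, 0.1455]
tool_rot: [0.691, 0.722, -0.001, -0.001]
ft_force: [1.0, 0.3, -0.1]
opening: 0.578
gripper_force: 42.2
t: 17.23
tcp_pos: [0.6135, 0.0071, 0.0911]
tool_rot: [0.691, 0.723, 0.0, 0.0]
ft_force: [0.7, 0.3, -1.2]
opening: 0.576
gripper_force: 42.2
t 17.2 tcp [613.5   7.1  91.1] psi 2.6 q6 -0.16 F [ 0.7  0.3 -1.2] grip 42.2 open 49.2
shift [-0.4 -0.4  7.1] turn [0.001 0.    0.001] shift-after-turn [-0.4 -0.4  7.1]
```

```bash
python3 -m pendant '[[[-0.4,-0.4,4],[0,0,0]],[[0,0,3],[0,0,0]],[[0,0,0],[0,0,0]]]'
python3 -m pendant '[[[0,0,1],[0,0,0]],[[0,0,0],[0,0,0]]]'
python3 -m pendant '[[[0,0,1],[0,0,0]],[[0,0,0],[0,0,0]]]'
python3 -m pendant '[[[0,0,1],[0,0,0]],[[0,0,0],[0,0,0]]]'
```

```text
t: 17.6
tcp_pos: [0.613, 0.0063, 0.0838]
tool_rot: [0.691, 0.722, 0.0, 0.0]
ft_force: [-2.6, 0.6, 7.6]
opening: 0.575
gripper_force: 43.1
t: 17.85
tcp_pos: [0.613, 0.0063, 0.0837]
tool_rot: [0.691, 0.723, 0.0, 0.0]
ft_force: [-9.3, 1.0, 20.5]
opening: 0.574
gripper_force: 44.8
t: 18.1
tcp_pos: [0.613, 0.0063, 0.0836]
tool_rot: [0.691, 0.723, 0.0, 0.001]
ft_force: [-14.8, 0.4, 33.8]
opening: 0.576
gripper_force: 46.5
t: 18.35
tcp_pos: [0.613, 0.0063, 0.0836]
tool_rot: [0.691, 0.723, 0.0, 0.001]
ft_force: [-21.6, 1.1, 47.8]
opening: 0.577
gripper_force: 48.1
```

```bash
python3 -m pendant '[[[0,0,-3.2],[0,0,0]],[[0,0,0],[0,0,0]],[[0,0,0],[0,0,0]],[[0,0,0],[0,0,0]],[[0,0,-8],[0,0,0]],[[0,0,-20],[0,0,0]],[[0,0,-40],[0,0,0]],[[0,0,-50],[0,0,0]],[[0,0,-50],[0,0,0]],[[0,0,0],[0,0,0]]]' 58
python3 - <<'E'
from seg import *
c=cap("wrist"); cv2.imwrite("pics/w3.png",c["img"]); report(c,dict(blue=.022,red=.022),200,20000)
c=cap("top"); report(c,dict(blue=.022,red=.022),15,3000)
E
python3 go.py 431 -340 240 -15
```

```text
t: 19.6
tcp_pos: [0.6138, 0.0063, 0.2574]
tool_rot: [0.691, 0.723, 0.002, 0.003]
ft_force: [-0.8, -0.5, -0.1]
opening: 0.679
gripper_force: 0.0
blue 511 px [332.9 205.3] ctr 690.8 -22.7 size 32.2 15.5 ang -87.5 centroid [690.7 -22.2]
blue 1545 px [255.3 209.1] ctr 615.8 -29.4 size 52.0 31.4 ang 2.3 centroid [615.6 -29.2]
red 590 px [335.9 168.9] ctr 689.1 13.8 size 32.8 15.8 ang -87.6 centroid [689.1  14.2]
red 1838 px [254.9 172.9] ctr 613.8 6.8 size 52.9 31.1 ang 2.4 centroid [613.7   7.1]
blue 34 px [260.8 168.6] ctr 615.0 -20.1 size 45.1 6.9 ang 1.6 centroid [618.1 -19.3]
red 18 px [256.2 173.4] ctr 600.7 -3.3 size 24.2 6.9 ang 1.7 centroid [601.   -4.1]
t 19.7 tcp [612.8   6.4 252.7] psi 2.5 q6 -0.16 F [-0.1  0.1 -0.3] grip 0.0 open 57.9
shift [-338.  -196.9   12.5] turn [0.002 0.    0.306] shift-after-turn [-381.6  -85.9   12.7]
```

View pics/w3.png

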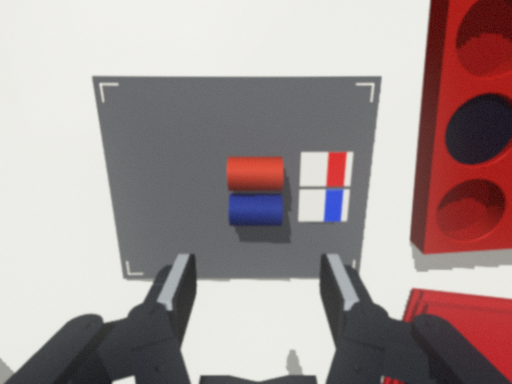

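Both casts lie parallel in front of their own labels: red at (255,173), blue at (255,209). Next is the chock near (430,-370).

```bash
python3 -m pendant '[[[-48,-27,2],[0,0,0]],[[-48,-27,2],[0,0,0]],[[-48,-27,2],[0,0,0]],[[-48,-27,2],[0,0,0]],[[-48,-27,2],[0,0,0]],[[-48,-27,2],[0,0,0]],[[-50,-29,1],[0,0,0]]]' 85
python3 -m pendant '[[[0,0,0],[0,0,0.15]],[[0,0,0],[0,0,0.156]],[[0,0,0],[0,0,0]],[[0,0,0],[0,0,0]]]'
python3 go.py 430 -370 240 -15
python3 - <<'E'
from seg import *
c=cap("wrist"); np.save("w4.npy",c,allow_pickle=True); cv2.imwrite("pics/w4.png",c["img"])
report(c,dict(wood=.0),200,20000)
E
```

```text
t: 20.58
tcp_pos: [0.4356, -0.3408, 0.2376]
tool_rot: [0.691, 0.723, 0.0, -0.001]
ft_force: [0.9, -0.2, -0.7]
opening: 0.998
gripper_force: 0.0
t: 21.08
tcp_pos: [0.4369, -0.3395, 0.238]
tool_rot: [0.792, 0.61, -0.0, -0.0]
ft_force: [-0.1, 0.8, -0.1]
opening: 0.991
gripper_force: 0.0
t 21.1 tcp [ 436.9 -339.5  238. ] psi -14.8 q6 -0.54 F [-0.1  0.8 -0.1] grip 0.0 open 84.7
shift [-31.3   1.2  -2. ] turn [-0.001 -0.     0.004] shift-after-turn [-31.3   1.3  -2. ]
wood 2658 px [412.  176.1] ctr 579.2 -380.4 size 73.6 35.2 ang -24.1 centroid [ 577.6 -379.2]
wood 2291 px [261.1 205.2] ctr 432.4 -371.4 size 67.1 35.5 ang -14.8 centroid [ 432.5 -371.3]
```

View pics/w4.png

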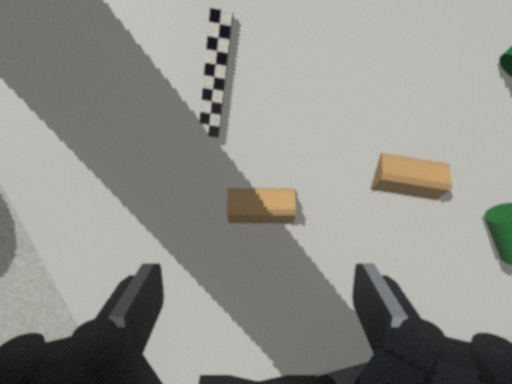

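The near chock is level at (261,205) and centred between the fingers. The other chock is at (412,176).

```bash
python3 -m pendant '[[[-16,1.6,0],[0,0,0]],[[-15.7,1.7,20],[0,0,0]],[[0,0,40],[0,0,0]],[[0,0,40],[0,0,0]],[[0,0,35],[0,0,0]],[[0,0,17],[0,0,0]],[[0,0,8],[0,0,0]],[[0,0,3],[0,0,0]],[[0,0,1],[0,0,0]],[[0,0,0],[0,0,0]]]'
python3 go.py 432 -371 74 -15
python3 -m pendant '[[[0,0,0],[0,0,0]],[[0,0,0],[0,0,0]],[[0,0,0],[0,0,0]],[[0,0,0],[0,0,0]],[[0,0,0],[0,0,0]],[[0,0,0],[0,0,0]]]' 50 30
python3 go.py 618.5 -80 74 2.5
```

```text
t: 22.38
tcp_pos: [0.4321, -0.3714, 0.0751]
tool_rot: [0.793, 0.609, -0.0, 0.001]
ft_force: [0.2, 0.7, 0.7]
opening: 0.998
gripper_force: 0.0
t 22.4 tcp [ 432.1 -371.4   75.1] psi -15.0 q6 -0.58 F [0.2 0.7 0.7] grip 0.0 open 85.3
shift [ 0.4 -0.2  1.1] turn [ 0.001  0.001 -0.   ] shift-after-turn [ 0.4 -0.2  1.1]
t: 23.12
tcp_pos: [0.432, -0.3713, 0.0751]
tool_rot: [0.793, 0.609, -0.0, 0.0]
ft_force: [-1.2, 0.8, 6.1]
opening: 0.738
gripper_force: 31.7
t 23.1 tcp [ 432.  -371.3   75.1] psi -15.0 q6 -0.58 F [-1.2  0.8  6.1] grip 31.7 open 63.0
shift [329.7 104.7   1. ] turn [ 0.001  0.001 -0.306] shift-after-turn [282.9 199.    1.1]
```

```bash
python3 -m pendant '[[[0,0,-30],[0,0,0]],[[0,0,-40],[0,0,0]],[[0,0,0],[0,0,-0.153]],[[0,0,0],[0,0,-0.153]],[[40,28,0],[0,0,0]],[[40,28,0],[0,0,0]],[[40,28,0],[0,0,0]],[[40,28,0],[0,0,0]],[[40,28,0],[0,0,0]],[[40,28,0],[0,0,0]]]'
python3 -m pendant '[[[40,28,0],[0,0,0]],[[8,3,0],[0,0,0]],[[0,0,25],[0,0,0]],[[0,0,20],[0,0,0]],[[0,0,0],[0,0,0]],[[0,0,0],[0,0,0]]]'
python3 go.py 616.7 -73.4 82 2.5
```

```text
t: 24.38
tcp_pos: [0.5899, -0.1226, 0.1447]
tool_rot: [0.691, 0.723, 0.0, 0.0]
ft_force: [0.6, -0.1, 0.4]
opening: 0.737
gripper_force: 33.8
t: 25.12
tcp_pos: [0.6182, -0.0752, 0.1001]
tool_rot: [0.692, 0.722, 0.0, 0.0]
ft_force: [-0.1, 0.2, -0.3]
opening: 0.735
gripper_force: 33.8
t 25.1 tcp [618.2 -75.2 100.1] psi 2.5 q6 -0.29 F [-0.1  0.2 -0.3] grip 33.8 open 62.8
shift [ 1.9 -1.4 18.1] turn [ 0.001  0.    -0.   ] shift-after-turn [ 1.9 -1.4 18.1]
```

```bash
python3 -m pendant '[[[1.9,-1.4,10],[0,0,0]],[[0,0,6],[0,0,0]],[[0,0,2],[0,0,0]],[[0,0,0],[0,0,0]],[[0,0,0],[0,0,0]]]'
python3 -m pendant '[[[0,0,0.7],[0,0,0]],[[0,0,0],[0,0,0]]]'
python3 -m pendant '[[[0,0,0.7],[0,0,0]],[[0,0,0],[0,0,0]]]'
```

```text
t: 25.75
tcp_pos: [0.6166, -0.0729, 0.0814]
tool_rot: [0.691, 0.723, -0.0, 0.0]
ft_force: [-0.1, -0.8, -0.5]
opening: 0.732
gripper_force: 33.8
t: 26.0
tcp_pos: [0.6166, -0.0729, 0.0811]
tool_rot: [0.691, 0.722, 0.0, 0.0]
ft_force: [-2.8, -0.2, 5.5]
opening: 0.735
gripper_force: 34.4
t: 26.25
tcp_pos: [0.6166, -0.0729, 0.0811]
tool_rot: [0.691, 0.723, 0.0, 0.0]
ft_force: [-6.8, 1.4, 14.5]
opening: 0.737
gripper_force: 35.3
```

```bash
python3 -m pendant '[[[0,0,-0.8],[0,0,0]],[[3,0,0],[0,0,0]],[[3,0,0],[0,0,0]],[[3,0,0],[0,0,0]],[[2,0,0],[0,0,0]],[[0,0,0],[0,0,0]]]'
python3 -m pendant '[[[1.5,0,0],[0,0,0]],[[0,0,0],[0,0,0]]]'
python3 -m pendant '[[[1,0,0],[0,0,0]],[[0,0,0],[0,0,0]]]'
```

```text
t: 27.0
tcp_pos: [0.6163, -0.0616, 0.0811]
tool_rot: [0.691, 0.723, 0.0, 0.0]
ft_force: [-0.3, 0.4, 5.8]
opening: 0.738
gripper_force: 34.4
t: 27.25
tcp_pos: [0.6162, -0.0602, 0.0811]
tool_rot: [0.691, 0.723, 0.0, 0.0]
ft_force: [-0.2, -0.5, 5.6]
opening: 0.735
gripper_force: 34.4
t: 27.5
tcp_pos: [0.6162, -0.0593, 0.0811]
tool_rot: [0.691, 0.723, 0.0, 0.0]
ft_force: [-0.2, -1.7, 6.3]
opening: 0.736
gripper_force: 34.4
```

```bash
python3 -m pendant '[[[0.7,0,0],[0,0,0]],[[0,0,0],[0,0,0]]]'
python3 -m pendant '[[[0,0,0],[0,0,0]],[[0,0,0],[0,0,0]],[[0,0,0],[0,0,0]],[[0,0,-8],[0,0,0]],[[0,0,-25],[0,0,0]],[[0,0,-45],[0,0,0]],[[0,0,-50],[0,0,0]],[[0,0,-40],[0,0,0]],[[0,0,0],[0,0,0]]]' 74
python3 go.py 588 -355 240 -24.5
python3 - <<'E'
from seg import *
c=cap("wrist"); cv2.imwrite("pics/w5.png",c["img"]);
report(c,dict(blue=.022,red=.022,wood=.006),200,20000)
E
```

```text
t: 27.75
tcp_pos: [0.6162, -0.0586, 0.0811]
tool_rot: [0.691, 0.723, 0.0, 0.0]
ft_force: [0.7, -1.4, 6.2]
opening: 0.738
gripper_force: 34.4
t: 28.88
tcp_pos: [0.6166, -0.0588, 0.2529]
tool_rot: [0.691, 0.723, 0.001, 0.003]
ft_force: [0.1, -0.7, -1.6]
opening: 0.866
gripper_force: 0.0
t 28.9 tcp [616.6 -58.8 252.9] psi 2.5 q6 -0.26 F [ 0.1 -0.7 -1.6] grip 0.0 open 74.0
shift [-294.6  -41.7   13.2] turn [0.006 0.    0.472] shift-after-turn [-281.4   96.8   12.9]
blue 651 px [339.9 141.9] ctr 690.9 -25.3 size 32.3 15.7 ang -87.6 centroid [690.9 -24.9]
blue 1838 px [255.8 141.5] ctr 615.8 -28.9 size 52.1 29.7 ang 2.4 centroid [615.6 -27.7]
red 752 px [343.4  99.5] ctr 689.3 10.7 size 33.0 16.1 ang -87.6 centroid [689.3  11.5]
red 2249 px [255.4 100.8] ctr 613.9 6.8 size 52.8 29.8 ang 2.5 centroid [613.8   7.2]
wood 1992 px [255.4 173.7] ctr 617.1 -58.6 size 68.4 36.1 ang 2.4 centroid [616.6 -62. ]
```

View pics/w5.png

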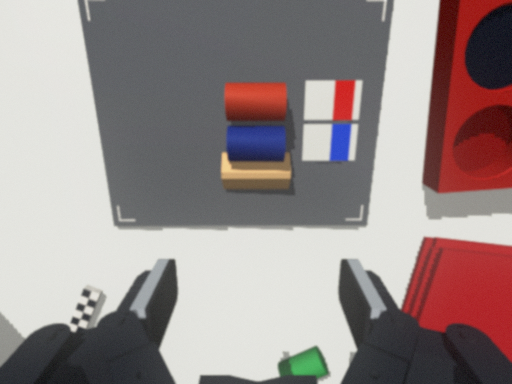

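The chock at (256,172) is snug against the blue cast. Now the second chock, over on the right side.

```bash
python3 -m pendant '[[[-49,-7,2],[0,0,0]],[[-49,-7,2],[0,0,0]],[[-49,-7,2],[0,0,0]],[[-49,-7,2],[0,0,0]],[[-49,-7,2],[0,0,0]],[[-50,-7,2],[0,0,0]]]' 85
python3 -m pendant '[[[0,0,0],[0,0,0.157]],[[0,0,0],[0,0,0.157]],[[0,0,0],[0,0,0.157]],[[0,0,0],[0,0,0]],[[0,0,0],[0,0,0]]]'
python3 go.py 576 -378 240 -24.5
python3 - <<'E'
from seg import *
c=cap("wrist"); cv2.imwrite("pics/w6.png",c["img"])
report(c,dict(wood=.0),200,20000)
E
```

```text
t: 29.68
tcp_pos: [0.5863, -0.3566, 0.2355]
tool_rot: [0.691, 0.722, -0.0, -0.001]
ft_force: [-0.3, 0.1, 0.2]
opening: 0.998
gripper_force: 0.0
t: 30.3
tcp_pos: [0.5868, -0.3552, 0.2362]
tool_rot: [0.84, 0.543, -0.0, -0.0]
ft_force: [-0.4, 0.4, 0.6]
opening: 0.993
gripper_force: 0.0
t 30.3 tcp [ 586.8 -355.2  236.2] psi -24.3 q6 -0.23 F [-0.4  0.4  0.6] grip 0.0 open 84.8
shift [-25.3  -0.5  -3.8] turn [-0.001 -0.     0.004] shift-after-turn [-25.3  -0.4  -3.8]
wood 2326 px [254.9 200.3] ctr 573.9 -377.9 size 67.1 35.0 ang -24.2 centroid [ 574.2 -378. ]
```

View pics/w6.png

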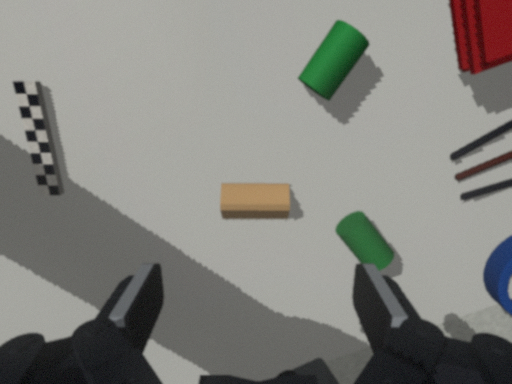

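The chock is level at (255,200). The nearest green cylinder starts at about u=337, clear of the open finger, whose back reaches about u=316.

```bash
python3 -m pendant '[[[-13,-1.2,0],[0,0,0]],[[-13,-1.1,20],[0,0,0]],[[0,0,40],[0,0,0]],[[0,0,40],[0,0,0]],[[0,0,35],[0,0,0]],[[0,0,15],[0,0,0]],[[0,0,8],[0,0,0]],[[0,0,3],[0,0,0]],[[0,0,0],[0,0,0]],[[0,0,0],[0,0,0]]]'
python3 go.py 574 -378 75 -24.3
python3 -m pendant '[[[0,0,0],[0,0,0]],[[0,0,0],[0,0,0]],[[0,0,0],[0,0,0]],[[0,0,0],[0,0,0]],[[0,0,0],[0,0,0]],[[0,0,0],[0,0,0]],[[0,0,0],[0,0,0]],[[0,0,-30],[0,0,0]],[[0,0,-50],[0,0,0]]]' 50 30
python3 -m pendant '[[[0,0,-20],[0,0,-0.156]],[[0,0,0],[0,0,-0.156]],[[0,0,0],[0,0,-0.156]],[[0,0,0],[0,0,0]]]'
python3 go.py 611.2 52 170 2.5
```

```text
t: 31.6
tcp_pos: [0.5743, -0.3782, 0.0768]
tool_rot: [0.841, 0.541, 0.0, 0.001]
ft_force: [0.5, -0.0, 0.6]
opening: 0.995
gripper_force: 0.0
t 31.6 tcp [ 574.3 -378.2   76.8] psi -24.5 q6 -0.27 F [ 0.5 -0.   0.6] grip 0.0 open 85.0
shift [ 0.  -0.4  1.8] turn [ 0.001  0.    -0.003] shift-after-turn [ 0.  -0.4  1.8]
t: 32.72
tcp_pos: [0.5735, -0.3775, 0.1552]
tool_rot: [0.841, 0.541, -0.001, -0.002]
ft_force: [0.5, -0.3, 0.1]
opening: 0.732
gripper_force: 33.3
t: 33.22
tcp_pos: [0.574, -0.378, 0.1759]
tool_rot: [0.693, 0.721, -0.0, 0.0]
ft_force: [0.3, -0.2, -0.8]
opening: 0.734
gripper_force: 33.3
t 33.2 tcp [ 574.  -378.   175.9] psi 2.3 q6 -0.73 F [ 0.3 -0.2 -0.8] grip 33.3 open 62.7
shift [428.1  54.5   5.9] turn [ 0.     0.    -0.003] shift-after-turn [427.9  55.9   5.9]
```

```bash
python3 -m pendant '[[[43,5.5,0],[0,0,-0.003]],[[43,5.5,0],[0,0,0]],[[43,5.5,0],[0,0,0]],[[43,5.5,0],[0,0,0]],[[43,5.5,0],[0,0,0]],[[43,5.5,0],[0,0,0]],[[43,5.5,0],[0,0,0]],[[43,5.5,0],[0,0,0]],[[43,5.5,0],[0,0,0]],[[38,5.5,0],[0,0,0]]]'
python3 -m pendant '[[[0,0,0],[0,0,0]],[[0,0,40],[0,0,0]],[[0,0,30],[0,0,0]],[[0,0,8],[0,0,0]],[[0,0,0],[0,0,0]],[[0,0,0],[0,0,0]]]'
python3 go.py 611.3 49 84 2.5
```

```text
t: 34.48
tcp_pos: [0.6104, 0.0506, 0.1759]
tool_rot: [0.693, 0.721, 0.0, 0.0]
ft_force: [-0.1, -0.4, -0.1]
opening: 0.735
gripper_force: 33.3
t: 35.22
tcp_pos: [0.611, 0.0487, 0.0992]
tool_rot: [0.692, 0.722, 0.001, 0.001]
ft_force: [-0.2, 0.4, -1.0]
opening: 0.738
gripper_force: 33.3
t 35.2 tcp [611.   48.7  99.2] psi 2.5 q6 -0.09 F [-0.2  0.4 -1. ] grip 33.3 open 63.1
shift [ 0.3  0.2 15.2] turn [ 0.002  0.    -0.   ] shift-after-turn [ 0.3  0.3 15.2]
```

```bash
python3 -m pendant '[[[0,0,10],[0,0,0]],[[0,0,5],[0,0,0]],[[0,0,1],[0,0,0]],[[0,0,0],[0,0,0]],[[0,0,0],[0,0,0]]]'
python3 -m pendant '[[[0,0,0.7],[0,0,0]],[[0,0,0],[0,0,0]]]'
python3 -m pendant '[[[0,0,0.7],[0,0,0]],[[0,0,0],[0,0,0]]]'
```

```text
t: 35.85
tcp_pos: [0.6104, 0.049, 0.0825]
tool_rot: [0.691, 0.722, -0.0, 0.0]
ft_force: [-7.5, 0.0, 14.5]
opening: 0.733
gripper_force: 34.7
t: 36.1
tcp_pos: [0.6104, 0.049, 0.0825]
tool_rot: [0.691, 0.723, 0.0, 0.0]
ft_force: [-11.9, 0.8, 24.1]
opening: 0.738
gripper_force: 35.6
t: 36.35
tcp_pos: [0.6104, 0.049, 0.0824]
tool_rot: [0.691, 0.723, 0.0, 0.0]
ft_force: [-16.3, -0.5, 32.1]
opening: 0.73
gripper_force: 36.5
```

```bash
python3 -m pendant '[[[0,0,-2.1],[0,0,0]],[[-3,0,0],[0,0,0]],[[-3,0,0],[0,0,0]],[[-3,0,0],[0,0,0]],[[-3,0,0],[0,0,0]],[[0,0,0],[0,0,0]]]'
python3 -m pendant '[[[-1.5,0,0],[0,0,0]],[[0,0,0],[0,0,0]]]'
python3 -m pendant '[[[-1,0,0],[0,0,0]],[[0,0,0],[0,0,0]]]'
```

```text
t: 37.1
tcp_pos: [0.6112, 0.0367, 0.0826]
tool_rot: [0.691, 0.722, 0.0, 0.0]
ft_force: [-0.6, 0.4, 5.4]
opening: 0.733
gripper_force: 33.9
t: 37.35
tcp_pos: [0.6113, 0.0354, 0.0826]
tool_rot: [0.691, 0.722, 0.0, 0.0]
ft_force: [-0.8, 1.6, 5.1]
opening: 0.733
gripper_force: 33.9
t: 37.6
tcp_pos: [0.6113, 0.0344, 0.0826]
tool_rot: [0.691, 0.722, 0.0, 0.0]
ft_force: [0.1, 1.8, 5.8]
opening: 0.733
gripper_force: 33.9
```

```bash
python3 -m pendant '[[[-0.6,0,0],[0,0,0]],[[0,0,0],[0,0,0]]]'
python3 -m pendant '[[[0,0,0],[0,0,0]],[[0,0,0],[0,0,0]],[[0,0,0],[0,0,0]],[[0,0,-8],[0,0,0]],[[0,0,-25],[0,0,0]],[[0,0,-45],[0,0,0]],[[0,0,-50],[0,0,0]],[[0,0,-40],[0,0,0]],[[0,0,0],[0,0,0]]]' 74
python3 - <<'E'
from seg import *
c=cap("wrist"); cv2.imwrite("pics/w7.png",c["img"])
report(c,dict(blue=.022,red=.022,wood=.006),200,20000)
E
python3 go.py 434 -224 240 -22.4
```

```text
t: 37.85
tcp_pos: [0.6113, 0.0339, 0.0826]
tool_rot: [0.691, 0.722, 0.0, 0.0]
ft_force: [-0.5, 1.6, 5.2]
opening: 0.735
gripper_force: 33.9
t: 38.98
tcp_pos: [0.6119, 0.0339, 0.2546]
tool_rot: [0.691, 0.723, 0.002, 0.002]
ft_force: [-0.1, 0.3, -1.9]
opening: 0.865
gripper_force: 0.0
blue 471 px [332.8 231.4] ctr 690.6 -21.2 size 31.6 15.5 ang -87.2 centroid [690.6 -20.9]
blue 1330 px [256.5 236.5] ctr 615.6 -29.8 size 50.8 29.6 ang 2.3 centroid [615.5 -29.6]
red 544 px [335.6 196.8] ctr 689.0 14.9 size 32.4 15.8 ang -87.5 centroid [689.   15.4]
red 1778 px [256.3 204.1] ctr 614.1 4.6 size 53.1 32.8 ang 2.4 centroid [613.9   4.8]
wood 2512 px [255.7 169.6] ctr 612.4 33.4 size 68.8 37.3 ang 2.4 centroid [612.   34.7]
wood 1267 px [255.9 259.8] ctr 617.2 -59.4 size 68.0 37.2 ang 1.3 centroid [616.5 -64.9]
t 39.0 tcp [611.3  33.9 252.3] psi 2.5 q6 -0.11 F [ 0.  -0.2 -0.5] grip 0.0 open 73.8
shift [-249.9 -188.6   11.8] turn [ 0.003 -0.     0.435] shift-after-turn [-306.   -65.7   12.3]
```

View pics/w7.png

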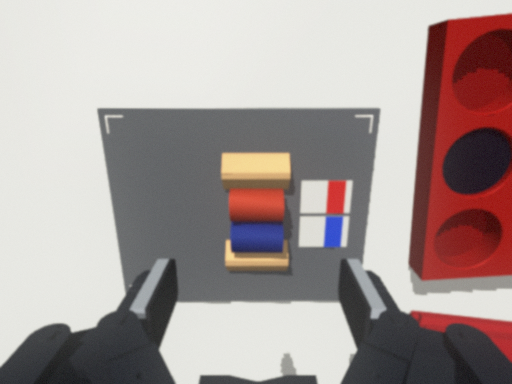

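The row of chock, red, blue and chock lies side by side at rows 170, 204, 237 and 260. The offsets from line are only a few mm. Next is the scale.

```bash
python3 -m pendant '[[[-42,-31,2],[0,0,0]],[[-42,-31,2],[0,0,0]],[[-42,-31,2],[0,0,0]],[[-42,-31,2],[0,0,0]],[[-42,-31,2],[0,0,0]],[[-41,-32,2],[0,0,0]]]' 50
python3 -m pendant '[[[0,0,0],[0,0,0.145]],[[0,0,0],[0,0,0.145]],[[0,0,0],[0,0,0.145]],[[0,0,0],[0,0,0]],[[0,0,0],[0,0,0]]]'
python3 go.py 424 -249 240 -22.4
python3 - <<'E'
from seg import *
c=cap("wrist"); cv2.imwrite("pics/w8.png",c["img"])
g=cv2.cvtColor(c["img"],cv2.COLOR_BGR2GRAY); m=(g<60).astype(np.uint8); m[:60]=0; m[255:]=0; m[:,:180]=0; m[:,330:]=0
k=cv2.morphologyEx(m,cv2.MORPH_CLOSE,np.ones((15,15)))
for a,ce,ct in blobs(k>0,300,9000):
    print(a,ce,cv2.minAreaRect((plane(c,ct[:,0],ct[:,1],.008)[:,:2]*1000).astype(np.float32)))
E
```

```text
t: 39.78
tcp_pos: [0.4339, -0.226, 0.2376]
tool_rot: [0.691, 0.723, -0.0, -0.001]
ft_force: [-0.1, -1.0, -0.1]
opening: 0.583
gripper_force: 0.0
t: 40.4
tcp_pos: [0.4352, -0.2249, 0.238]
tool_rot: [0.83, 0.558, -0.0, -0.0]
ft_force: [1.1, 0.4, 0.3]
opening: 0.588
gripper_force: 0.0
t 40.4 tcp [ 435.2 -224.9  238. ] psi -22.2 q6 -0.25 F [1.1 0.4 0.3] grip 0.0 open 50.2
shift [-26.5  -1.3  -2. ] turn [-0.001 -0.     0.003] shift-after-turn [-26.5  -1.2  -2. ]
1288 [255.14052795 198.41226708] ((424.1710510253906, -247.36276245117188), (96.57804107666016, 15.177424430847168), 66.36904907226562)
```

View pics/w8.png

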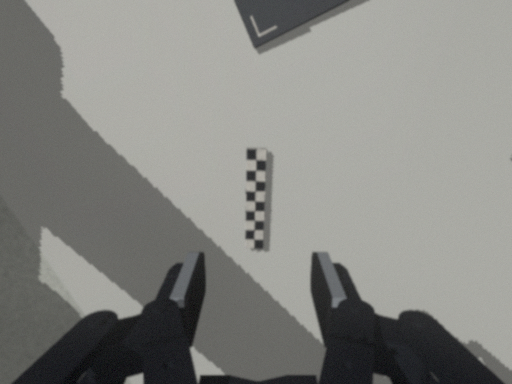

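The scale at (256,198) stands upright in the image, squarely between the fingers.

```bash
python3 -m pendant '[[[-13,-0.8,0],[0,0,0]],[[-12.6,-0.8,20],[0,0,0]],[[0,0,40],[0,0,0]],[[0,0,40],[0,0,0]],[[0,0,35],[0,0,0]],[[0,0,17],[0,0,0]],[[0,0,7],[0,0,0]],[[0,0,3],[0,0,0]],[[0,0,0],[0,0,0]],[[0,0,0],[0,0,0]]]'
python3 -m pendant '[[[0,0,0],[0,0,0]],[[0,0,0],[0,0,0]],[[0,0,0],[0,0,0]],[[0,0,0],[0,0,0]],[[0,0,0],[0,0,0]],[[0,0,0],[0,0,0]],[[0,0,0],[0,0,0]]]' 10 30
python3 go.py 519 -17.2 160 2.5
```

```text
t: 41.7
tcp_pos: [0.4243, -0.2483, 0.0773]
tool_rot: [0.831, 0.556, 0.0, 0.001]
ft_force: [0.1, -0.3, 0.2]
opening: 0.588
gripper_force: 0.0
t: 42.58
tcp_pos: [0.4242, -0.2482, 0.0769]
tool_rot: [0.831, 0.556, 0.0, 0.0]
ft_force: [-1.3, 1.5, 5.6]
opening: 0.193
gripper_force: 29.2
t 42.6 tcp [ 424.2 -248.2   76.9] psi -22.4 q6 -0.3 F [-1.3  1.5  5.6] grip 29.2 open 16.5
shift [249.6  -0.3 -83.2] turn [ 0.     0.    -0.435] shift-after-turn [226.6 104.8 -83.1]
```

```bash
python3 -m pendant '[[[0,0,-30],[0,0,0]],[[0,0,-40],[0,0,0]],[[0,0,0],[0,0,-0.145]],[[0,0,0],[0,0,-0.145]],[[0,0,0],[0,0,-0.145]],[[45,21,0],[0,0,0]],[[45,21,0],[0,0,0]],[[45,21,0],[0,0,0]],[[45,21,0],[0,0,0]],[[46,21,0],[0,0,0]]]'
python3 -m pendant '[[[0,0,0],[0,0,0]],[[0,0,30],[0,0,0]],[[0,0,20],[0,0,0]],[[0,0,0],[0,0,0]],[[0,0,0],[0,0,0]]]'
python3 go.py 519 -17.2 84 2.5
```

```text
t: 43.82
tcp_pos: [0.5195, -0.0161, 0.1466]
tool_rot: [0.691, 0.722, 0.0, 0.0]
ft_force: [1.0, -0.4, -0.2]
opening: 0.198
gripper_force: 29.6
t: 44.45
tcp_pos: [0.5193, -0.0182, 0.0974]
tool_rot: [0.692, 0.722, 0.0, 0.0]
ft_force: [0.4, 0.7, -0.2]
opening: 0.196
gripper_force: 29.6
t 44.5 tcp [519.3 -18.2  97.4] psi 2.5 q6 -0.23 F [ 0.4  0.7 -0.2] grip 29.6 open 16.7
shift [ 1.  -0.3 13.4] turn [ 0.001  0.    -0.   ] shift-after-turn [ 1.  -0.2 13.4]
```

```bash
python3 -m pendant '[[[1,0,8],[0,0,0]],[[0,0,5],[0,0,0]],[[0,0,0.7],[0,0,0]],[[0,0,0],[0,0,0]],[[0,0,0],[0,0,0]]]'
python3 -m pendant '[[[0,0,0.7],[0,0,0]],[[0,0,0],[0,0,0]]]'
python3 -m pendant '[[[0,0,0.7],[0,0,0]],[[0,0,0],[0,0,0]]]'
```

```text
t: 45.08
tcp_pos: [0.519, -0.0167, 0.0829]
tool_rot: [0.691, 0.723, -0.0, 0.0]
ft_force: [-2.6, 0.1, 4.0]
opening: 0.19
gripper_force: 30.1
t: 45.32
tcp_pos: [0.519, -0.0167, 0.0828]
tool_rot: [0.691, 0.723, -0.0, 0.0]
ft_force: [-6.8, 1.1, 17.0]
opening: 0.199
gripper_force: 31.4
t: 45.58
tcp_pos: [0.5191, -0.0167, 0.0827]
tool_rot: [0.691, 0.723, 0.0, 0.0]
ft_force: [-12.6, 1.5, 28.3]
opening: 0.192
gripper_force: 32.6
```

```bash
python3 -m pendant '[[[0,0,-1.5],[0,0,0]],[[0,0,0],[0,0,0]],[[0,0,0],[0,0,0]],[[0,0,0],[0,0,0]],[[0,0,-8],[0,0,0]],[[0,0,-25],[0,0,0]],[[0,0,-45],[0,0,0]],[[0,0,-50],[0,0,0]],[[0,0,-40],[0,0,0]],[[0,0,0],[0,0,0]]]' 40
python3 -m pendant '[[[40,0,-20],[0,0,0]],[[40,0,-20],[0,0,0]],[[0,0,0],[0,0,0]],[[0,0,0],[0,0,0]],[[0,0,0],[0,0,0]]]'
python3 - <<'E'
from seg import *
c=cap("wrist"); cv2.imwrite("pics/w9.png",c["img"])
report(c,dict(blue=.022,red=.022,wood=.006),200,20000)
v=cv2.cvtColor(c["img"],cv2.COLOR_BGR2GRAY)
s=cap("scene"); cv2.imwrite("pics/s9.png",cv2.resize(s["img"][150:300,170:340],None,fx=4,fy=4))
print(bot.state()["gripper_force"])
E
```

```text
t: 46.82
tcp_pos: [0.5198, -0.0168, 0.2545]
tool_rot: [0.691, 0.723, 0.001, 0.002]
ft_force: [0.7, -0.3, -0.2]
opening: 0.471
gripper_force: 0.0
t: 47.45
tcp_pos: [0.5154, 0.0624, 0.29]
tool_rot: [0.692, 0.722, -0.001, -0.0]
ft_force: [-0.6, -0.1, 0.5]
opening: 0.47
gripper_force: 0.0
blue 380 px [408.7 244.9] ctr 687.4 -21.3 size 32.3 15.5 ang -87.4 centroid [687.4 -20.9]
blue 1121 px [344.5 249.5] ctr 617.2 -29.5 size 56.2 30.1 ang 2.6 centroid [617.3 -30. ]
red 431 px [413.7 213.9] ctr 685.8 15.9 size 32.6 15.8 ang -87.6 centroid [685.8  16.2]
red 1480 px [346.7 221. ] ctr 615.5 4.5 size 57.9 33.2 ang 2.6 centroid [615.2   4.7]
wood 1993 px [345.8 190.6] ctr 615.2 33.6 size 71.2 37.3 ang 2.5 centroid [614.4  34.3]
wood 495 px [351.9 270.6] ctr 633.5 -66.9 size 44.2 19.3 ang 2.7 centroid [634.7 -66.2]
0.0
```

View pics/w9.png

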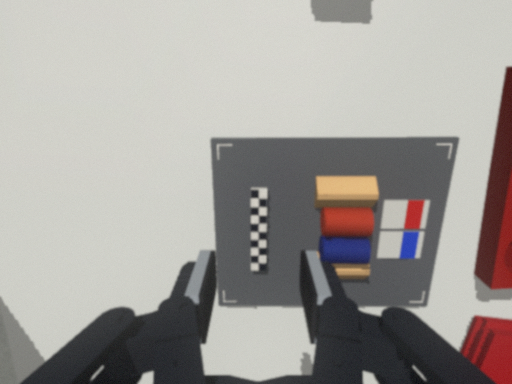

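View pics/s9.png

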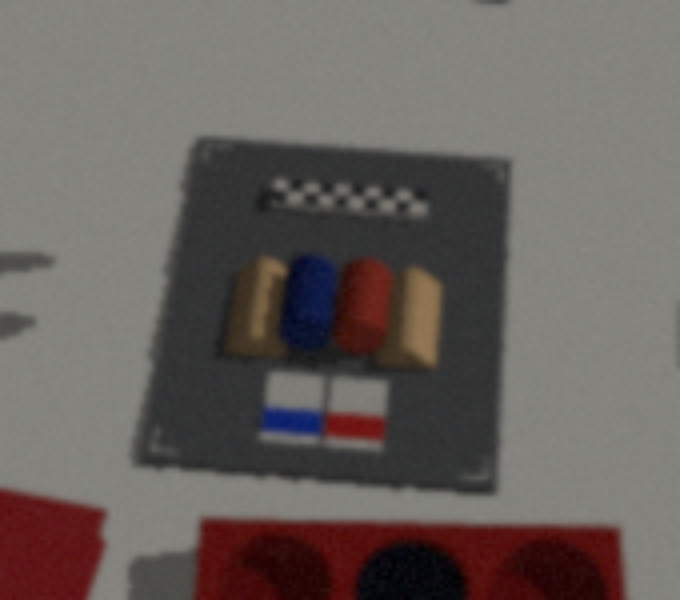

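Everything is placed as asked. In the wrist view the scale is flat at (259,229), with the chocks and casts in a row at u≈346. The scene view confirms that each cast is before its own label, so I hand in.

```bash
python3 -c "
from cell import bot
print(bot.hand_in())"
```

```text
the job is handed in; nothing more can be done
None
```

The layout is finished and handed in: both casts lie before their own labels with a chock against each outer side, the scale lies across the front of the board, and I never touched the grey cast or the tub; the hand-in returned no verdict.

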